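# Unlock the control box and open its panel

## Robot

A 7-joint arm with a two-finger parallel gripper is mounted at the origin on a cart in front of the work surface, level with it; the furniture and walls round the work are solid. World frame = base frame: x ahead of the robot, y to its left, z up, the work surface at z = 0. Lengths are in m, angles in rad, forces in N, time in s.
With the tool pointing down it reaches from about 0.4 to 0.85 m from the base axis. Payload 10.4 kg.
Tool frame: the origin (TCP) lies at the very end of the fingers, on their centre line; the grasp point (between the pads) lies 19 mm behind it; z points along the fingers, y is the line along which they close (so a half turn about z gives the same grasp; the last joint's range is limited). The gripper opens to 87 mm and grips with 3 to 60 N. Pads are 19 mm wide; open, the fingers measure 117 mm over their backs; the gripper's body (75 mm by 190 mm) begins 51 mm behind the grasp point.
Start: joints at [-1.281, 0.332, -0.065, 1.46, 0.022, 1.35, -0.088], TCP at [0.192, 0.595, 0.223] pointing down, gripper open.
Joint ranges: [-2.6, 2.6], [-0.5, 2.12], [-1.47, 1.34], [0.16, 2.42], [-1.27, 4.41], [0.06, 2.06], [-2.6, 2.6]. Speed limits (rad/s): [2.22, 2.22, 2.79, 2.79, 3.14, 3.14, 3.14].

## Interface

Orientations are given as a unit quaternion [x, y, z, w].
In Python, from bench import * gives the robot as it stands.
- The arm moves only by the tool step_arm, never from a script. Its arguments are lists of equal length, an entry for each row: "delta_pos": the shift along the world's x, y, z in units of 25 mm (1.0 is 25 mm), a list of three; "turn": the turn about the world's z in units of 0.12 rad (1.0 is 0.12 rad). In form: {"delta_pos": [[tx, ty, tz], ...], "turn": [turn, ...]}. A call has 1 to 12 rows; each row shifts and turns the commanded pose from where the row before left it; what a row does not reach is not made up. A row lasts 1/10 s, in which the tool goes at most 50 mm and 8.59 degrees, less where a joint would pass 70% of its speed; a pose out of reach is approached as far as the arm can. A call with a number of a shift or a turn outside -1 to 1 is refused whole. A call with a gripper value outside its range is refused whole. "grip" is the closure, from 0 (fully open) to 1 (shut), set as the call begins (left out, the last holds). The fingers move at their own pace and stop on an object; "newtons" is the grip in N (left out, the last holds). Time passes only in rows, so rows that do not move let the fingers close. It gives the time, the measured TCP pose, the force, the opening and the grip force at its end, in the units of the state.
- read_state(): the state, without advancing time (a new reading comes with each control period).
- camera(name): name is "side" or "top"; returns a dict with "image" (420x560x3 uint8, red, green, blue), "z_map" (420x560 float32, m along the optical axis (not along the pixel's ray), 0 where there is no reading), "mtx" (3x3 intrinsics, pixels), "view" (4x4, takes a point from world to camera coordinates). Camera axes: x right, y up, looking along -z (the intrinsics and any distortion apply to the point x, -y, -z); pixel columns grow to the right and rows downward; lengths in m; the calibration is good to about 2 mm. A picture is of the moment at which its call begins.
- close_job(): hands the job in; it is judged then, once.
The state is a dict: "time": time; "joint_positions": joint angles; "joint_vel": joint speeds; "joint_torque": joint torques, N m; "ee_pos": TCP position; "eef_rot": TCP orientation; "ft_force": force on the tool from outside, world axes, zero at the start; "torque": the same for the moment, N m; "width": finger opening in m; "grip_force": force on a finger pad.
Only numpy, scipy, OpenCV 4.12 (cv2) and the standard library are available. Lean on these libraries where they do the work, as an engineer would, in place of code of your own. Each camera call takes 0.05 s, during which the arm holds its last target. There are 200 camera calls.

## Task

The breakers in the grey control box must be reached, so open it with the T-handled key that lies on top of it: push its square end fully home in the latch, give it a quarter turn clockwise, then swing the access panel wide open, to about a right angle or more. Leave the key in the turned latch, and do not disturb the beaker, the bottle or the timer.

Things in the scene. Friction and masses are not known exactly. Their poses are not given: they have to be found in the camera images.
- control_box: grey sheet-steel control box fixed to the bench, 120 deep (x) x 200 wide (y) x 268 mm high, the flat roof uppermost. Origin at the centre of its underside; x points from its front to its back, y to its left seen from the front, z up. Its whole front is the access panel
- panel (a joint): opening angle of the access panel in rad: 0 shut, grows as it swings out towards the robot, stop at 1.95. The panel is 196 wide x 246 high x 14 mm thick and hangs on a vertical hinge at its left edge (seen from the front); light, stays where it is left (hinge friction about 0.3 N m). While the latch is locked a cam behind the panel holds it shut
- panel_hinge (a point): point on the vertical hinge axis, at the panel's lower edge (16 mm above the bench) and its inner face; axes as the control box's
- panel_lip (a point): point on the grip lip, a flat upright 8 mm flange that continues the panel 36 mm past its free (right) edge over its height, free in front and behind. Mid-thickness, 18 mm past the edge, 214 mm from the hinge axis, 242 mm above the bench: 18 mm below the lip's top, 26 mm below the box's roof. Moves with the panel; x is the panel's normal, outside to inside
- latch (a joint): angle of the latch barrel in rad: 0 locked, pi/2 unlocked (stops at both). It turns clockwise seen from the front (left side up, over to the right); friction about 0.08 N m, stays where it is left; the key has about 7 degrees of play in it. The cam lets go of the box only beyond about 1.4 rad
- latch_mouth (a point): centre of the mouth of the latch's square socket, about 6 mm proud of the panel's outer face, 115 mm above the bench, near the panel's right edge. x points along the socket into the box. The socket is 15.6 mm square (sides level and upright when locked), 50 mm deep from this point, its first 6 mm countersunk to about 25 mm square. Site axes turn with the barrel
- key_grip (a point): point on the axis of the loose steel T-key's shaft, near its centre of mass (0.37 kg), to carry it by. It lies level on the box's roof, tip to the back, this axis 280 mm above the bench, 12 mm above the roof. x along the shaft to the tip, y along the cross bar, z up. The shaft, 14 mm square, ends 103 mm ahead of this point (last 8 mm tapered to 9 mm); a round 24 mm collar is 31 to 41 mm ahead
- key_bar (a point): centre of the key's cross bar, 37 mm behind key_grip. The bar lies along y of the key and carries a smooth steel ball of 24 mm diameter at each end, ball centres 58 mm from this point: the handle for turning the key. Same axes as key_grip. With the key fully home this point is 90 mm in front of latch_mouth; the key then stays in the latch by itself, sagging a few mm here
- beaker_center (a point): centre of a small glass beaker, 61 mm across, 76 mm high, on the bench to the right of the box; leave it alone
- bottle_center (a point): centre of a reagent bottle, 52 mm across, 98 mm high, on the bench to the right of the beaker; leave it alone
- timer_center (a point): centre of a flat bench timer, 66 x 62 x 18 mm, on the bench in front of the power strip; leave it alone

How it is judged:
By the outcome, as a careful person would: the job done as asked, in the order asked, and still so for the second after the job is handed in, with the robot touching nothing.
It also fails if it takes over 67 s, if anything falls off the work surface, if the arm or the gripper's body presses on something with over 40 N, if the wrist force passes 120 N, or if a joint passes its speed limit or range.

## Working session

There is one attempt and no reset: what is moved stays moved. The work goes in short steps, Python scripts to look and compute and a tool call to move; the robot and the scene stay as the last step left them, time stands still between calls to the robot, and variables do not carry over. Pictures are saved under pics/ and viewed, at most 10 in all, crops included, and the job is handed in when it is done.

Besides the shell and the picture viewer there is one more tool, called as name([rows], argument=value, ...), one row to a line, values as JSON. step_arm: Moves the arm, as the interface text tells. Shifts and turns lie within -1 to 1; 1 stands for 25 mm of shift or 0.12 rad of turn. Its arguments: {"type":"object","properties":{"delta_pos":{"type":"array"},"turn":{"type":"array"},"grip":{"type":"number"},"newtons":{"type":"number"}},"required":["delta_pos","turn"]}

```bash
ls; mkdir -p pics
python3 - <<'E'
from bench import *
import cv2,numpy as np
s=read_state(); print({k:np.round(v,3) for k,v in s.items()})
for n in("side","top"):
    c=camera(n); cv2.imwrite(f"pics/{n}0.png",c["image"][:,:,::-1]); np.savez(f"{n}0.npz",**c); print(n,c["mtx"],c["view"].round(4))
E
```

```text
pics
{'time': np.float64(0.0), 'joint_positions': array([-1.281,  0.333, -0.065,  1.461,  0.022,  1.35 , -0.088]), 'joint_vel': array([-0.001,  0.002,  0.001,  0.001,  0.001,  0.002, -0.001]), 'joint_torque': array([ 0.0000e+00, -6.2325e+01,  2.5000e-02, -3.8990e+01, -6.1000e-02,
        4.0000e-02,  0.0000e+00]), 'ee_pos': array([0.192, 0.594, 0.222]), 'eef_rot': array([ 0.156,  0.988, -0.001, -0.   ]), 'ft_force': array([ 0.013, -0.854, -0.1  ]), 'torque': array([-0.017, -0.016,  0.069]), 'grip_force': np.float64(0.0), 'width': np.float64(0.087)}
side [[417.62661356   0.         275.13033945]
 [  0.         417.62661356 217.25330276]
 [  0.           0.           1.        ]] [[ 0.8486 -0.529  -0.0054 -0.4117]
 [ 0.3362  0.5314  0.7776 -0.3852]
 [-0.4085 -0.6617  0.6288 -0.9996]
 [ 0.      0.      0.      1.    ]]
top [[394.50854541   0.         273.75135119]
 [  0.         394.50854541 205.70436225]
 [  0.           0.           1.        ]] [[ 0.0501 -0.9987 -0.0083  0.0849]
 [ 0.7888  0.0345  0.6137 -0.5323]
 [-0.6126 -0.0373  0.7895 -0.8605]
 [ 0.      0.      0.      1.    ]]
```

View pics/side0.png

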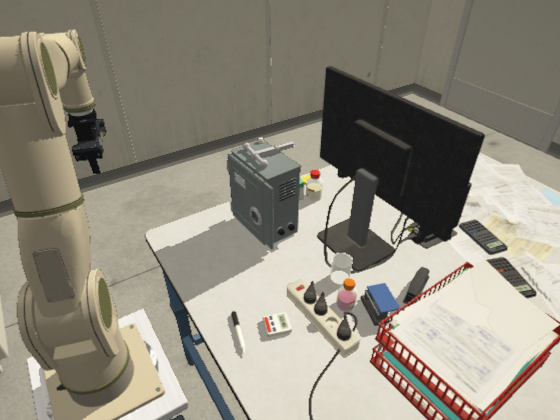

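View pics/top0.png

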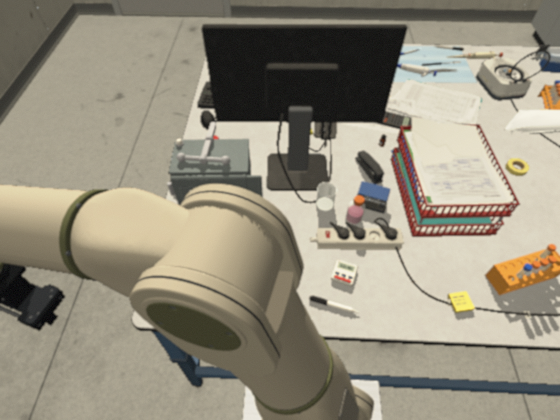

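The side view shows the grey box around (265,190), with the latch at about (255,215) and the key on the roof at about (265,150). The top view shows the roof at (210,155) and the key at (205,150), with the front partly hidden by the arm. Next I'll work out metric positions.

```bash
cat > h.py <<'E'
import numpy as np,cv2
def cloud(c):
    z=c["z_map"];K=c["mtx"];V=c["view"]
    v,u=np.mgrid[:z.shape[0],:z.shape[1]]
    p=np.stack([(u-K[0,2])*z/K[0,0],-(v-K[1,2])*z/K[1,1],-z],-1)
    w=(p-V[:3,3])@V[:3,:3]; w[z==0]=np.nan
    return w
def proj(c,P):
    p=c["view"][:3,:3]@np.asarray(P)+c["view"][:3,3]; K=c["mtx"]
    return np.array([K[0,0]*p[0]/-p[2]+K[0,2],-K[1,1]*p[1]/-p[2]+K[1,2]])
def ray_plane(c,u,v,n,d):
    K=c["mtx"];R=c["view"][:3,:3];o=-R.T@c["view"][:3,3]
    r=R.T@np.array([(u-K[0,2])/K[0,0],-(v-K[1,2])/K[1,1],-1]); n=np.asarray(n)
    return o+r*(d-n@o)/(n@r)
E
python3 - <<'E'
from h import *
S=dict(np.load("side0.npz"));T=dict(np.load("top0.npz"))
for n,c,(r0,r1,c0,c1) in(("side",S,(120,250,215,335)),("top",T,(100,220,150,270))):
    w=cloud(c); print(n,"cam",-c["view"][:3,:3].T@c["view"][:3,3])
    w2=w[r0:r1,c0:c1].reshape(-1,3)
    roof=w2[np.abs(w2[:,2]-.268)<.006]
    roof=roof[(np.abs(roof-np.nanmedian(roof,0))<.2).all(1)]
    print(len(roof),np.median(roof,0),cv2.minAreaRect(roof[:,:2].astype(np.float32)))
    k=w2[(w2[:,2]>.277)&(w2[:,2]<.31)]; k=k[(np.abs(k-np.median(roof,0))<.15).all(1)]
    print("key",len(k),k.mean(0),cv2.minAreaRect(k[:,:2].astype(np.float32)))
    im=c["image"][r0:r1,c0:c1,::-1]; cv2.imwrite(f"pics/{n}_c.png",cv2.resize(im,None,fx=4.6,fy=4.6,interpolation=cv2.INTER_CUBIC))
E
```

```text
side cam [ 0.07056394 -0.6745114   0.92581808]
1239 [0.61897761 0.25495345 0.2679073 ] ((0.636738121509552, 0.27998411655426025), (0.18007346987724304, 0.20836544036865234), 4.504179000854492)
key 389 [0.63619598 0.28831425 0.284721  ] ((0.6390008330345154, 0.30830317735671997), (0.16532690823078156, 0.12735368311405182), 22.880958557128906)
top cam [-0.11154362  0.07107027  1.00677675]
2278 [0.61881715 0.27461231 0.2677849 ] ((0.6191117167472839, 0.2770121991634369), (0.13980132341384888, 0.21803498268127441), 3.8554978370666504)
key 555 [0.62745996 0.29663562 0.28540997] ((0.6374291181564331, 0.31206804513931274), (0.16122066974639893, 0.12603510916233063), 22.659687042236328)
```

View pics/side_c.png

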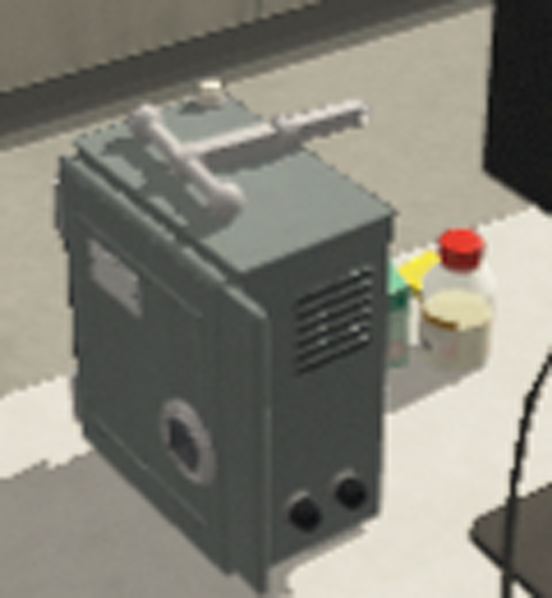

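View pics/top_c.png

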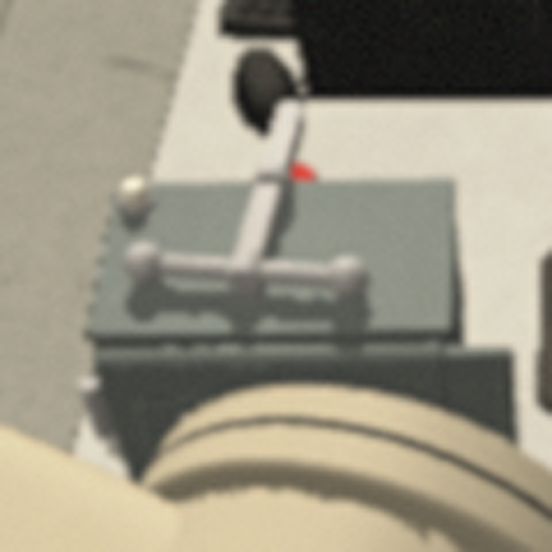

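The crops show the key's T-bar across the roof's front edge with its tip overhanging the back, the dark latch hole ringed in side crop at (187,445), and the lip along the panel's right edge. Next come fits for the panel plane, latch centre and key.

Run:
```python
from h import *
S=dict(np.load("side0.npz"));T=dict(np.load("top0.npz"))
w=cloud(S)
# front face: pixels in crop region
def px(x,y): return int(215+x/4.6),int(120+y/4.6)
m=np.zeros(w.shape[:2],np.uint8); cv2.fillPoly(m,[np.array([px(85,190),px(215,300),px(215,540),px(95,420)])],1)
P=w[m>0]; P=P[np.isfinite(P).all(1)]
for _ in range(4):
    c=P.mean(0); n=np.linalg.svd(P-c)[2][2]; n*=np.sign(n[0]); r=(P-c)@n; P=P[np.abs(r)<.004]
print("front n",n,"yaw",np.arctan2(n[1],n[0]),"d",n@c,len(P))
yaw=np.arctan2(n[1],n[0]); ex=np.array([np.cos(yaw),np.sin(yaw),0]); ey=np.array([-ex[1],ex[0],0])
d=ex@c
# box frame extents: roof
for nm,cc in(("side",S),("top",T)):
    q=cloud(cc).reshape(-1,3); q=q[np.abs(q[:,2]-.268)<.004]; a=q@ex-d; b=q@ey; s=(a>-.02)&(a<.16)&(abs(b-b[(a>0)&(a<.1)].mean())<.2)
    a,b=a[s],b[s]; h=lambda x:np.percentile(x,[0.3,1,50,99,99.7]).round(4)
    print(nm,"roof a",h(a),"b",h(b))
# lip/panel points: near front plane
q=w.reshape(-1,3); q=q[np.isfinite(q).all(1)]; a=q@ex-d;b=q@ey
s=(abs(a)<.012)&(q[:,2]>.03)&(q[:,2]<.25)&(abs(b-ey@c)<.2); print("panel b",np.percentile(b[s],[.2,1,50,99,99.8]),"z",np.percentile(q[s,2],[1,99]))
# latch: dark hole & ring
print("latch px guess ->",[ (lambda p:(p.round(4),ey@p))(ray_plane(S,215+x/4.6,120+y/4.6,ex,d-.006)) for x,y in((187,445),)])
s=(a<-.004)&(a>-.012)&(abs(q[:,2]-.115)<.03)&(abs(b-ey@c)<.12)
print("proud pts",s.sum(),q[s].mean(0),b[s].min(),b[s].max(),q[s,2].min(),q[s,2].max(), "a",np.median(a[s]))
g=cv2.cvtColor(S["image"],cv2.COLOR_RGB2GRAY); print(g[205:228,244:268])
for nm,cc in(("side",S),("top",T)):
    q=cloud(cc).reshape(-1,3); k=q[(q[:,2]>.278)&(q[:,2]<.30)&(abs(q[:,0]-.64)<.13)&(abs(q[:,1]-.29)<.12)]
    a=k@ex-d;b=k@ey
    i=np.argsort(a); print(nm,"key a",a.min(),a.max())
    for lo in np.arange(0,.2,.01):
        t=(a>=lo)&(a<lo+.01)
        if t.sum()>3: print(round(lo,3),t.sum(),b[t].mean().round(4),b[t].min().round(4),b[t].max().round(4),k[t,2].max().round(4))
```

```text
front n [ 9.98152936e-01  6.07463387e-02 -7.73758373e-04] yaw 0.060783779259271156 d 0.5629623458400181 1347
side roof a [0.0051 0.0137 0.0729 0.1374 0.1385] b [0.1392 0.1406 0.2148 0.3391 0.3422]
top roof a [0.0044 0.0083 0.0753 0.138  0.1399] b [0.1444 0.1454 0.2344 0.3453 0.3466]
panel b [0.10368862 0.10529438 0.20393821 0.3434536  0.34873239] z [0.032945  0.2476371]
latch px guess -> [(array([0.5454, 0.2088, 0.1189]), np.float64(0.17528790721702395))]
proud pts 71 [0.54529032 0.21299772 0.11780653] 0.1503247378282718 0.20913516834465645 0.09143565074405961 0.14492241338281509 a -0.005873754575401291
[[ 73  74  74  74  75  75  75  74  72  73  72  73  72  72  75  73  73  71
   70  72  73  71  72  71]
 [ 74  74  74  74  73  72  75  80  85  90  82  75  72  73  74  73  73  71
   70  72  71  72  71  70]
 [ 74  75  75  74  75  74  84 100 113 123 117  99  77  73  75  73  72  70
   70  71  73  71  73  72]
 [ 74  74  75  74  75  74  92 115 116 121 137 135 104  78  74  73  72  73
   69  71  71  73  71  71]
 [ 72  74  74  74  73  78  92 104 109 112 127 132 131  99  74  72  73  73
   70  70  
[... 2372 characters left out ...]
2525 0.2881
0.17 14 0.2377 0.2312 0.2486 0.2894
0.18 7 0.237 0.2325 0.2431 0.2873
top key a 0.032184840258461134 0.1886353327166611
0.03 27 0.2029 0.1927 0.2545 0.2916
0.04 147 0.2433 0.1906 0.3223 0.2927
0.05 120 0.2847 0.198 0.3254 0.2934
0.06 22 0.2757 0.2495 0.3226 0.2921
0.07 17 0.255 0.2488 0.2625 0.2894
0.08 15 0.2545 0.2475 0.2613 0.2894
0.09 18 0.2529 0.2458 0.2614 0.29
0.1 17 0.2521 0.2453 0.26 0.2909
0.11 39 0.2782 0.2404 0.3374 0.2932
0.12 35 0.2753 0.2386 0.3382 0.2917
0.13 11 0.2481 0.2421 0.2551 0.2895
0.14 14 0.2474 0.2401 0.2557 0.2877
0.15 15 0.2465 0.2402 0.2544 0.2876
0.16 18 0.2458 0.2385 0.2523 0.289
0.17 16 0.2442 0.2375 0.2505 0.2894
0.18 10 0.2418 0.2369 0.2484 0.288
```

step_arm([
  [0.4,0,1],
  [0.6,-0.2,1],
  [1,-0.7,1],
  [1,-0.7,1],
  [1,-0.7,1],
  [1,-0.7,1],
  [1,-0.7,1],
  [1,-0.7,0],
  [1,-0.7,0],
  [1,-0.7,0],
  [1,-0.7,0],
  [1,-0.7,0],
], turn=[0,0,0.4,0.4,0.4,0.4,0.4,0.16,0,0,0,0], grip=0)

```text
time: 1.3
ee_pos: [0.4682, 0.4138, 0.3972]
eef_rot: [0.027, 1.0, -0.0, -0.0]
ft_force: [-0.1, 0.6, 1.0]
width: 0.0871
grip_force: 0.0
```

Run:
```python
from h import *
S=dict(np.load("side0.npz"));T=dict(np.load("top0.npz"))
yaw=.0608; ex=np.array([np.cos(yaw),np.sin(yaw),0]); ey=np.array([-ex[1],ex[0],0]); d=.563
for nm,cc in(("side",S),("top",T)):
    q=cloud(cc).reshape(-1,3); a=q@ex-d;b=q@ey
    for t,s in(("R",(a<.07)&(a>.02)&(b>.17)&(b<.215)&(q[:,2]>.2895)),("L",(a<.08)&(a>.03)&(b>.3)&(b<.34)&(q[:,2]>.2895)&(q[:,2]<.3)),("knob",(a<.15)&(a>.08)&(b>.3)&(b<.36)&(q[:,2]>.274)&(q[:,2]<.4))):
        print(nm,t,s.sum(),a[s].mean(),b[s].mean(),q[s,2].max())
m=np.zeros(S["image"].shape[:2],np.uint8); g=cv2.cvtColor(S["image"],cv2.COLOR_RGB2GRAY)
m[204:227,249:263]=(g[204:227,249:263]>84)*255
c=max(cv2.findContours(m,cv2.RETR_EXTERNAL,cv2.CHAIN_APPROX_NONE)[0],key=len); e=cv2.fitEllipse(cv2.convexHull(c)); print(e)
p=ray_plane(S,*e[0],ex,d-.006); print(p,p@ey)
q=cloud(S)[m>0]; A=q@ex-d; print("ring",A.min(),np.median(A),(q@ey).mean(),np.percentile(q@ey,[2,98]),np.percentile(q[:,2],[2,98]))
```

```text
side R 7 0.04501151821804455 0.19694201098197844 0.2924081053529107
side L 9 0.05751814962921579 0.31073864896727604 0.2925151228376897
side knob 22 0.11773885536800782 0.3251876902495611 0.2862428928218809
top R 14 0.04438559435207841 0.20094130254077255 0.29267739933637166
top L 15 0.05560397371552065 0.31477659784310796 0.293394498562174
top knob 35 0.11841184419634683 0.3304333358593581 0.28805209455662323
((255.33961486816406, 215.42234802246094), (9.639025688171387, 20.05531120300293), 156.74703979492188)
[0.54523893 0.21013821 0.12325251] 0.17661982224606404
ring -0.007380932996200018 -0.0033663320480448178 0.1784484796493584 [0.1519085  0.21767179] [0.08310606 0.14598292]
```

step_arm([
  [1,-0.7,0],
  [1,-0.7,0],
  [1,-0.7,0],
  [1,-0.7,0],
  [1,-0.7,0],
  [1,-0.7,0],
  [0.62,-0.7,0],
  [0,0,0],
  [0,0,-1],
  [0,0,-1],
  [0,0,-1],
  [0,0,0],
], turn=[0,0,0,0,0,0,0,0,0,0,0,0])

```text
time: 2.5
ee_pos: [0.6311, 0.2924, 0.3185]
eef_rot: [0.026, 1.0, -0.001, -0.003]
ft_force: [-0.4, -0.2, -0.2]
width: 0.087
grip_force: 0.0
```

Run:
```python
from bench import *
import cv2,numpy as np
print({k:np.round(v,3) for k,v in read_state().items() if k in('joint_positions','ee_pos','ft_force')})
c=camera("side");im=c["image"][60:260,180:380,::-1]; cv2.imwrite("pics/s1.png",cv2.resize(im,None,fx=2.9,fy=2.9,interpolation=cv2.INTER_CUBIC))
```

```text
{'joint_positions': array([-0.605,  0.479,  0.172,  1.072, -0.079,  1.602,  1.064]), 'ee_pos': array([0.631, 0.292, 0.319]), 'ft_force': array([-0.358, -0.197, -0.212])}
```

View pics/s1.png

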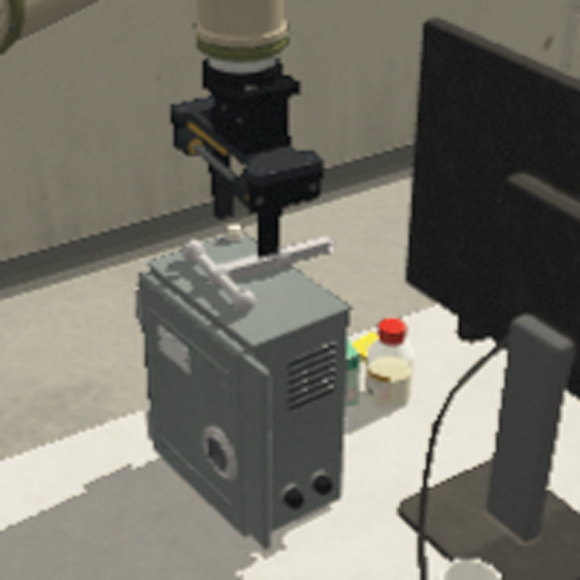

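The gripper straddles the shaft (tip end at about (330,245), fingers at (220,205) and (268,240)), well aligned, so I'll descend.

step_arm([
  [0.05,-0.03,-0.9],
  [0.05,-0.03,-0.7],
  [0,0,-0.25],
  [0,0,0],
  [0,0,0],
], turn=[0,0,0,0,0])

```text
time: 3.05
ee_pos: [0.6356, 0.2911, 0.278]
eef_rot: [0.027, 1.0, 0.001, 0.001]
ft_force: [-0.3, -0.2, 0.4]
width: 0.087
grip_force: 0.0
```

step_arm([
  [0,0,-0.28],
  [0,0,0],
  [0,0,0],
  [0,0,0],
], turn=[0,0,0,0])

```text
time: 3.45
ee_pos: [0.6354, 0.2907, 0.2696]
eef_rot: [0.027, 1.0, 0.0, 0.0]
ft_force: [0.3, 0.0, -0.4]
width: 0.0873
grip_force: 0.0
```

step_arm([
  [0,0,0],
  [0,0,0],
  [0,0,0],
  [0,0,0],
  [0,0,0],
  [0,0,0],
  [0,0,0],
  [0,0,0],
], turn=[0,0,0,0,0,0,0,0], grip=1, newtons=45)

```text
time: 4.25
ee_pos: [0.6353, 0.2907, 0.2693]
eef_rot: [0.027, 1.0, 0.0, 0.0]
ft_force: [0.7, 0.5, -0.3]
width: 0.0311
grip_force: 0.0
```

step_arm([
  [0,0,0],
  [0,0,0],
  [0,0,0],
  [0,0,0],
  [0,0,0],
], turn=[0,0,0,0,0])

```text
time: 4.75
ee_pos: [0.6353, 0.291, 0.2694]
eef_rot: [0.027, 1.0, 0.0, 0.0]
ft_force: [-0.4, 1.7, -0.8]
width: 0.0132
grip_force: 45.0
```

step_arm([
  [0,0,0.5],
  [0,0,1],
  [0,0,1],
  [0,0,0],
  [0,0,0],
], turn=[0,0,0,0,0])

```text
time: 5.25
ee_pos: [0.6355, 0.2905, 0.3316]
eef_rot: [0.027, 1.0, -0.0, 0.0]
ft_force: [0.6, 0.5, -4.1]
width: 0.0134
grip_force: 45.0
```

step_arm([
  [-0.72,0,0],
  [-1,-0.4,0],
  [-1,-0.4,0],
  [-1,-0.4,0],
  [-1,-0.4,0],
  [-1,-0.4,0],
  [-1,-0.4,0],
  [-1,-0.4,0],
  [-1,-0.67,0],
  [0,0,0],
  [0,0,-1],
  [0,0,-1],
], turn=[0,0.16,0.16,0.16,0.16,0.16,0.16,0,0,0,0,0])

```text
time: 6.45
ee_pos: [0.4171, 0.2038, 0.2804]
eef_rot: [-0.031, 1.0, 0.0, -0.0]
ft_force: [0.1, -0.4, -4.2]
width: 0.0135
grip_force: 45.0
```

step_arm([
  [0,0,-1],
  [0,0,-1],
  [0,0,-1],
  [0,0,-1],
  [0,0,-1],
  [0,0,-1],
  [0,0,-1],
  [0,0,-0.1],
  [0,0,0],
  [0,0,0],
  [0,0,0],
], turn=[0,0,0,0,0,0,0,0,0,0,0])

```text
time: 7.55
ee_pos: [0.418, 0.2043, 0.1055]
eef_rot: [-0.031, 1.0, 0.001, 0.001]
ft_force: [0.1, 0.3, -3.9]
width: 0.0134
grip_force: 45.0
```

Run:
```python
from bench import *
import cv2,numpy as np
print({k:np.round(v,4) for k,v in read_state().items() if k in('joint_positions','ee_pos','eef_rot','ft_force')})
for n in("side","top"):
    c=camera(n);np.savez(f"{n}2.npz",**c)
    im=c["image"][:,:,::-1]
    if n=="side": cv2.imwrite("pics/s2.png",cv2.resize(im[120:260,180:320],None,fx=4.2,fy=4.2,interpolation=cv2.INTER_CUBIC))
```

```text
{'joint_positions': array([-0.6595,  0.0843,  0.1114,  2.0179, -0.011 ,  1.038 ,  1.0894]), 'ee_pos': array([0.418 , 0.2043, 0.1055]), 'eef_rot': array([-3.080e-02,  9.995e-01,  6.000e-04,  8.000e-04]), 'ft_force': array([ 0.1327,  0.2862, -3.9338])}
```

View pics/s2.png

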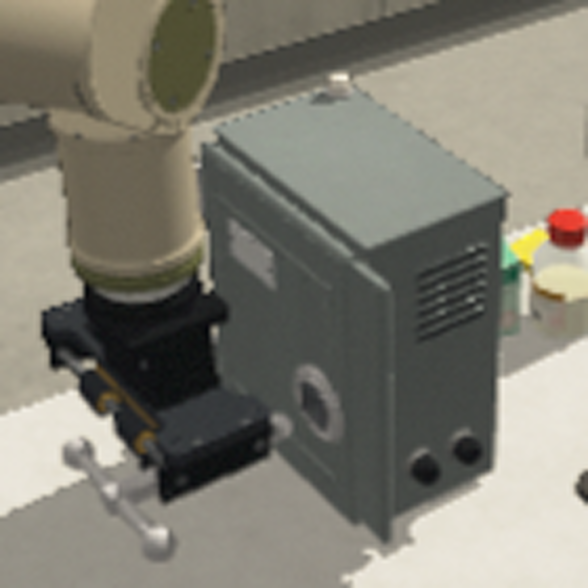

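The key is held level, with its tip at crop (285,425) just in front of the latch hole at (318,402), and balls at (77,452) and (157,540). I'll check this against projected positions.

Run:
```python
from h import *
S=dict(np.load("side2.npz"));T=dict(np.load("top2.npz"))
yaw=2*.0308; ex=np.array([np.cos(yaw),np.sin(yaw),0]); ey=np.array([-ex[1],ex[0],0]); d=.563
tcp=np.array([.418,.2043,.1161])
for nm,p in dict(tip=tcp+.103*ex,L=tcp-.037*ex+.058*ey,R=tcp-.037*ex-.058*ey,mouth=np.array([.5453,.2102,.115])).items():
    print(nm,p.round(4),proj(S,p).round(1),((proj(S,p)-[180,120])*4.2).round(0),proj(T,p).round(1))
q=cloud(S).reshape(-1,3); q=q[np.isfinite(q).all(1)]
def sph(c):
    from scipy.optimize import least_squares
    for _ in range(6):
        s=np.linalg.norm(q-c,axis=1)<.016
        c=least_squares(lambda x:np.linalg.norm(q[s]-x,axis=1)-.012,c,loss="soft_l1",f_scale=.002).x
    return c,s.sum()
for sg in(1,-1):
    p=tcp-.037*ex+sg*.058*ey; print("ball",p,sph(p))
# tip points
a=(q-tcp)@ex;b=(q-tcp)@ey; s=(a>.075)&(a<.11)&(abs(b)<.02)&(abs(q[:,2]-.116)<.02); print("tip",s.sum(),q[s].mean(0),a[s].max(),b[s].min(),b[s].max(),q[s,2].max(),q[s,2].min())
def ell(c):
    g=cv2.cvtColor(c["image"],cv2.COLOR_RGB2GRAY); return g
print(ell(S)[210:232,238:266])
```

```text
tip [0.5208 0.2106 0.1161] [248.4 219.8] [287. 419.] [237.6 221.2]
L [0.3775 0.2599 0.1161] [198.6 227.2] [ 78. 450.] [212.5 266. ]
R [0.3846 0.1441 0.1161] [217.7 248.8] [158. 541.] [257.8 265.3]
mouth [0.5453 0.2102 0.115 ] [255.4 217.5] [317. 409.] [238.7 214.3]
ball [0.37749964 0.25991223 0.1161    ] (array([0.37639644, 0.25651035, 0.11625164]), np.int64(44))
ball [0.38464072 0.14413225 0.1161    ] (array([0.38329197, 0.1425627 , 0.11717247]), np.int64(58))
tip 24 [0.5116443  0.20351155 0.11880586] 0.10171134373173675 -0.011627972864664098 0.00246684494927357 0.12748826921899228 0.11045461369918912
[[ 74  75  75  74  75  75  75  75  76  77  75  83  98 103  99 117 137 129
  128 117  82  76  75  74  72  71  74  74]
 [ 76  75  76  76  74  74  76  74  75  75  77  84  92  81  61  74 107 132
  124 124 102  77  75  74  72  72  73  73]
 [ 78  73  74  74  74  73  74  76  77  75  75  83  95  83  52  56  63  95
  123 120 114  80  76  73  72  70  72  74]
 [ 81  71  72  72  73  76  74  74  75  76  75  83  98  91  48  53  56  72
  101 117 115 100  84  73  72  72  74  72]
 [ 63  61  63  69  75 
[... 1384 characters left out ...]
 17  14  34  51  42  37  67  87  75  77  77  76  77  84  85  76  73  73
   74  75  74  76  73  75  71  70  74  75]
 [ 16  16  22  33  29  32  93 120  88  77  77  75  76  76  84  84  77  74
   73  73  74  76  75  75  73  73  75  76]
 [ 17  18  18  16  29  56 109 143 121  88  76  75  76  75  74  82  86  78
   73  76  75  75  73  76  72  72  75  74]
 [ 16  21  31  59  89 111 133 146 142 121  86  75  75  76  74  72  83  86
   77  74  74  75  74  76  73  72  77  77]
 [ 30  59  87 122 149 147 147 145 146 140 120  86  75  76  76  74  77  83
   86  78  74  73  73  75  74  73  74  77]
 [ 89 120 145 146 147 148 147 145 144 144 142 120  87  77  74  74  73  72
   79  86  78  73  75  73  74  72  74  75]]
```

Run:
```python
from h import *
S=dict(np.load("side2.npz"))
yaw=.0615; ex=np.array([np.cos(yaw),np.sin(yaw),0]); ey=np.array([-ex[1],ex[0],0])
for d in(.561,.563,.565): 
    p=ray_plane(S,254.6,215.8,ex,d-.006); print(d,p.round(4))
p=ray_plane(S,254.6,215.8,[0,0,1],.115); print(p,p@ex,p@ey)
# front plane / box top corners by image: right-front roof corner, lip corners (crop s2 px)
f=lambda x,y:(180+x/4.2,120+y/4.2)
for nm,x,y,z in(("lip top",390,283,.262),("lip bot",389,541,.016),("roofFR",367,248,.268),("roofBR",508,193,.268)):
    p=ray_plane(S,*f(x,y),[0,0,1],z); print(nm,p.round(4),(p@ex).round(4),(p@ey).round(4))
```

```text
0.561 [0.5431 0.211  0.1221]
0.563 [0.5449 0.2144 0.1191]
0.565 [0.5467 0.2177 0.116 ]
[0.54724727 0.21883529 0.115     ] 0.5596625753445981 0.1847870757463388
lip top [0.5662 0.1392 0.262 ] 0.5736 0.1041
lip bot [0.5707 0.1522 0.016 ] 0.579 0.1168
roofFR [0.5702 0.1751 0.268 ] 0.5799 0.1397
roofBR [0.6897 0.1813 0.268 ] 0.6996 0.1386
```

step_arm([
  [0,0.16,-0.03],
  [0.4,0.025,0],
  [0.4,0.025,0],
  [0.16,0.01,0],
  [0,0,0],
  [0,0,0],
], turn=[0,0,0,0,0,0])

```text
time: 8.25
ee_pos: [0.4412, 0.2093, 0.1034]
eef_rot: [-0.031, 1.0, -0.0, -0.0]
ft_force: [-0.9, 1.6, -3.3]
width: 0.0137
grip_force: 45.0
```

Run:
```python
from bench import *
import cv2,numpy as np
c=camera("side");np.savez("side3.npz",**c)
cv2.imwrite("pics/s3.png",cv2.resize(c["image"][190:250,225:285,::-1],None,fx=9,fy=9,interpolation=cv2.INTER_CUBIC))
```

```text
(no output)
```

View pics/s3.png

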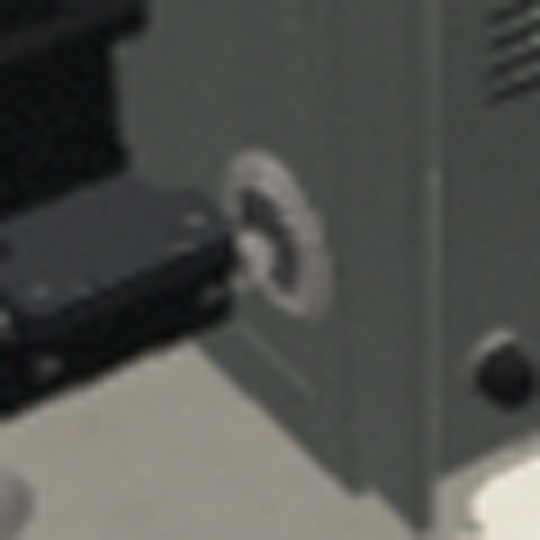

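The tip sits at crop (258,255), inside the countersink outline but slightly low (ring centre about (266,232)). I'll raise it 2 mm and advance gently.

step_arm([
  [0,0,0.08],
  [0.2,0.012,0],
  [0.2,0.012,0],
  [0,0,0],
  [0,0,0],
], turn=[0,0,0,0,0])

```text
time: 8.8
ee_pos: [0.4514, 0.21, 0.1055]
eef_rot: [-0.031, 1.0, -0.0, -0.0]
ft_force: [-0.4, -0.1, -4.5]
width: 0.0135
grip_force: 45.0
```

step_arm([
  [0.2,0.012,0],
  [0.15,0.01,0],
  [0.1,0.006,0],
  [0,0,0],
  [0,0,0],
], turn=[0,0,0,0,0])

```text
time: 9.3
ee_pos: [0.4629, 0.2111, 0.1056]
eef_rot: [-0.031, 1.0, 0.0, 0.0]
ft_force: [1.3, 3.2, -5.2]
width: 0.0137
grip_force: 45.1
```

step_arm([
  [0.2,0.012,0],
  [0.2,0.012,0],
  [0,0,0],
  [0,0,0],
], turn=[0,0,0,0])

```text
time: 9.7
ee_pos: [0.4731, 0.2116, 0.1057]
eef_rot: [-0.031, 1.0, 0.0, 0.0]
ft_force: [1.9, 4.0, -6.5]
width: 0.0136
grip_force: 45.2
```

step_arm([
  [0.2,0.032,-0.03],
  [0.2,0.02,0],
  [0.2,0.012,0],
  [0,0,0],
  [0,0,0],
], turn=[0,0,0,0,0])

```text
time: 10.2
ee_pos: [0.4884, 0.2131, 0.1051]
eef_rot: [-0.031, 1.0, 0.0, 0.001]
ft_force: [1.7, 5.1, -4.6]
width: 0.0135
grip_force: 45.1
```

step_arm([
  [0.15,0.03,0],
  [0.1,0.01,0],
  [0.1,0.006,0],
  [0,0,0],
], turn=[0,0,0,0])

```text
time: 10.6
ee_pos: [0.4941, 0.2138, 0.1039]
eef_rot: [-0.031, 1.0, -0.001, -0.003]
ft_force: [-10.7, 2.1, -1.8]
width: 0.0135
grip_force: 45.0
```

step_arm([
  [0.1,0.006,0],
  [0.1,0.006,0],
  [0,0,0],
  [0,0,0],
], turn=[0,0,0,0])

```text
time: 11.0
ee_pos: [0.4948, 0.2138, 0.1022]
eef_rot: [-0.032, 0.999, -0.002, -0.007]
ft_force: [-25.8, 1.2, -0.2]
width: 0.0136
grip_force: 45.0
```

The key is fully home: it stopped at the computed depth and axial force built to 26 N. I'll relieve the push, release, and lift.

step_arm([
  [-0.15,-0.01,0],
  [-0.05,0,0],
  [0,0,0],
], turn=[0,0,0])

```text
time: 11.3
ee_pos: [0.4945, 0.2138, 0.1039]
eef_rot: [-0.031, 1.0, -0.001, -0.002]
ft_force: [-6.8, 3.1, -5.1]
width: 0.0137
grip_force: 45.0
```

step_arm([
  [0,0,0],
  [0,0,0],
  [0,0,0],
  [0,0,0],
  [0,0,0],
  [0,0,0],
], turn=[0,0,0,0,0,0], grip=0.5)

```text
time: 11.9
ee_pos: [0.4965, 0.2141, 0.1049]
eef_rot: [-0.031, 1.0, 0.0, 0.0]
ft_force: [0.2, -0.8, 0.2]
width: 0.0429
grip_force: 0.0
```

step_arm([
  [0,0,0.6],
  [0,0,1],
  [0,0,1],
  [0,0,0.4],
  [0,0,0],
], turn=[0,0,0,0,0])

```text
time: 12.4
ee_pos: [0.497, 0.2145, 0.181]
eef_rot: [-0.031, 1.0, 0.001, 0.001]
ft_force: [0.6, -0.6, -1.2]
width: 0.0437
grip_force: 0.0
```

Run:
```python
from bench import *
from h import *
from scipy.optimize import least_squares
c=camera("side"); 
cv2.imwrite("pics/s4.png",cv2.resize(c["image"][140:270,190:320,::-1],None,fx=4.5,fy=4.5,interpolation=cv2.INTER_CUBIC))
q=cloud(c).reshape(-1,3); q=q[np.isfinite(q).all(1)]+[.0012,.0025,-.0006]
for p in([.454,.2694,.113],[.461,.1536,.113]):
    p=np.array(p)
    for _ in range(6):
        s=np.linalg.norm(q-p,axis=1)<.016
        p=least_squares(lambda x:np.linalg.norm(q[s]-x,axis=1)-.012,p,loss="soft_l1",f_scale=.002).x
    print(p,s.sum())
```

```text
[0.4528613  0.26691745 0.10895926] 42
[0.46118955 0.15398314 0.10745686] 57
```

View pics/s4.png

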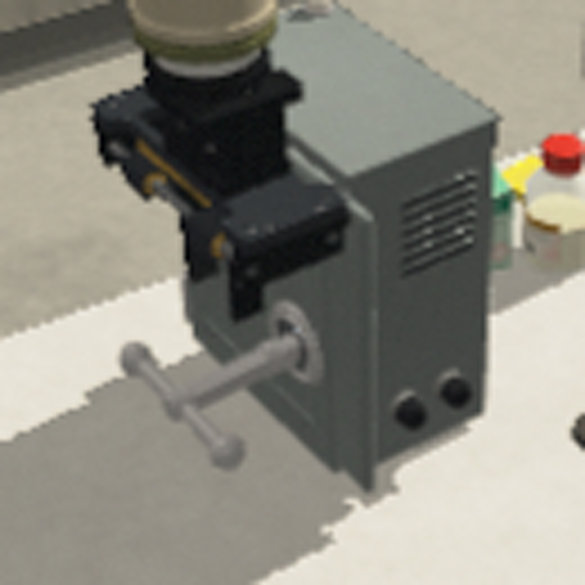

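The key is seated in the latch with balls at crop (133,358) and (228,450), sagging about 4 mm as expected. Next I push the right ball down.

step_arm([
  [-0.7,-0.9,0],
  [-0.74,-0.9,0],
  [0,-0.63,0],
  [0,0,0],
  [0,0,0],
  [0,0,0],
  [0,0,0],
], turn=[0,0,0,0,0,0,0], grip=1)

```text
time: 13.15
ee_pos: [0.4605, 0.1542, 0.1795]
eef_rot: [-0.031, 1.0, -0.0, -0.0]
ft_force: [-0.1, 0.7, -0.3]
width: 0.0018
grip_force: 0.0
```

step_arm([
  [0,0,-0.8],
  [0,0,-0.8],
  [0,0,-0.5],
  [0,0,-0.4],
  [0,0,-0.4],
  [0,0,-0.4],
  [0,0,-0.4],
  [0,0,-0.22],
  [0,0,0],
  [0,0,0],
], turn=[0,0,0,0,0,0,0,0,0,0])

```text
time: 14.15
ee_pos: [0.4601, 0.1531, 0.0817]
eef_rot: [-0.031, 1.0, -0.0, -0.0]
ft_force: [0.4, -0.9, 0.6]
width: 0.0004
grip_force: 0.0
```

step_arm([
  [0,0,1],
  [0,0,1],
  [0,0,1],
  [0,0,1],
  [-0.04,0.8,1],
  [-0.06,1,1],
  [-0.06,1,0],
  [-0.06,1,0],
  [-0.06,1,0],
  [-0.06,1,0],
  [0,0,0],
], turn=[0,0,0,0,0,0,0,0,0,0,0])

```text
time: 15.25
ee_pos: [0.4505, 0.3017, 0.2317]
eef_rot: [-0.033, 0.999, 0.0, -0.0]
ft_force: [-0.0, -0.2, -0.9]
width: 0.0002
grip_force: 0.0
```

Run:
```python
from bench import *
from h import *
from scipy.optimize import least_squares
c=camera("side"); np.savez("side5.npz",**c)
q=cloud(c).reshape(-1,3); q=q[np.isfinite(q).all(1)]+[.0012,.0025,-.0006]
for th in(30,40,50):
  for sg in(1,-1):
    t=np.radians(th); p=np.array([.457,.2105,.108])+sg*.058*np.array([-.0615*np.cos(t),np.cos(t),np.sin(t)])
    for _ in range(8):
        s=np.linalg.norm(q-p,axis=1)<.016
        if s.sum()<5: break
        p=least_squares(lambda x:np.linalg.norm(q[s]-x,axis=1)-.012,p,loss="soft_l1",f_scale=.002).x
    print(th,sg,p,s.sum())
```

```text
30 1 [0.45051424 0.25587061 0.14160965] 56
30 -1 [0.4590281  0.15894892 0.08574689] 40
40 1 [0.45051424 0.25587061 0.14160965] 56
40 -1 [0.46210894 0.16785224 0.07032601] 55
50 1 [0.45300809 0.23857917 0.14676753] 42
50 -1 [0.46210894 0.16785224 0.07032601] 55
```

The key is at about 39°, with the upper ball at (0.4505, 0.256, 0.142). I'll push that ball to the right now.

step_arm([
  [0,0,-1],
  [0,0,-1],
  [0,0,-1],
  [0,0,-0.75],
  [0,0,0],
  [0.02,-0.4,0],
  [0.02,-0.4,0],
  [0.02,-0.4,0],
  [0.02,-0.3,0],
  [0.02,-0.3,0],
  [0.02,-0.3,0],
  [0,0,0],
], turn=[0,0,0,0,0,0,0,0,0,0,0,0])

```text
time: 16.5
ee_pos: [0.4511, 0.2606, 0.1451]
eef_rot: [-0.036, 0.999, 0.011, 0.001]
ft_force: [-28.3, 41.2, 34.9]
width: 0.0005
grip_force: 21.6
```

step_arm([
  [0.01,-0.2,0],
  [0.01,-0.2,0],
  [0.01,-0.15,0],
  [0,0,0],
  [0,0,0],
], turn=[0,0,0,0,0])

```text
time: 17.0
ee_pos: [0.4561, 0.2317, 0.1389]
eef_rot: [-0.03, 1.0, 0.0, 0.001]
ft_force: [-0.1, 2.4, 2.1]
width: -0.0
grip_force: 1.0
```

Run:
```python
from bench import *
from h import *
c=camera("side"); np.savez("side6.npz",**c)
cv2.imwrite("pics/s6.png",cv2.resize(c["image"][140:270,190:320,::-1],None,fx=4.5,fy=4.5,interpolation=cv2.INTER_CUBIC))
print(read_state()["ft_force"])
```

```text
[-0.10990257  2.36436481  0.66978763]
```

View pics/s6.png

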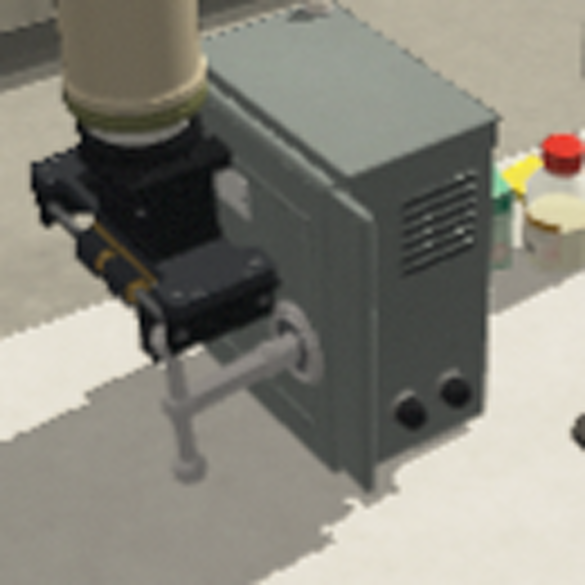

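The key is nearly vertical (lower ball (188,468), upper (158,335)) and still seated. I'll push the last bit.

step_arm([
  [0.01,-0.15,0],
  [0.01,-0.15,0],
  [0,0,0],
  [0,0,0],
], turn=[0,0,0,0])

```text
time: 17.45
ee_pos: [0.4561, 0.225, 0.1383]
eef_rot: [-0.031, 1.0, 0.0, 0.0]
ft_force: [-0.4, 5.2, 3.8]
width: 0.0007
grip_force: 2.7
```

```bash
cat > ball.py <<'E'
from bench import *
from h import *
from scipy.optimize import least_squares
def balls(guess,c):
    q=cloud(c).reshape(-1,3); q=q[np.isfinite(q).all(1)]+[.0012,.0025,-.0006]
    for p in guess:
        p=np.array(p)
        for _ in range(10):
            s=np.linalg.norm(q-p,axis=1)<.018
            if s.sum()<5: break
            p=least_squares(lambda x:np.linalg.norm(q[s]-x,axis=1)-.012,p,loss="soft_l1",f_scale=.002).x
        print(p.round(4),s.sum())
E
python3 - <<'E'
from ball import *
balls([[.457,.205,.05],[.457,.222,.05]],dict(np.load("side6.npz")))
balls([[.457,.205,.05],[.457,.222,.05]],camera("side"))
E
```

```text
[0.46   0.211  0.0534] 46
[0.46   0.211  0.0534] 46
[0.4597 0.2136 0.0525] 44
[0.4597 0.2136 0.0525] 44
```

step_arm([
  [0.01,-0.15,0],
  [0,-0.1,0],
  [0,0,0],
  [0,0,0],
], turn=[0,0,0,0])

```text
time: 17.9
ee_pos: [0.4565, 0.2208, 0.1388]
eef_rot: [-0.032, 0.999, 0.002, 0.001]
ft_force: [-1.4, 11.2, 5.9]
width: 0.0003
grip_force: 6.2
```

step_arm([
  [0,-0.1,0],
  [0,-0.1,0],
  [0,0,0],
  [0,0,0],
], turn=[0,0,0,0])

```text
time: 18.3
ee_pos: [0.4569, 0.2178, 0.1395]
eef_rot: [-0.032, 0.999, 0.003, 0.002]
ft_force: [0.8, 18.2, 4.9]
width: 0.0004
grip_force: 9.4
```

Run:
```python
from ball import *
balls([[.457,.215,.05]],camera("side"))
```

```text
[0.4582 0.2128 0.0551] 43
```

The force is rising to about 18 N at the ball while the key no longer moves, so the latch is at its stop. I'll back off and raise, and check for clear space around the lip.

step_arm([
  [0,0.6,0],
  [0,0.8,0],
  [0,0,1],
  [0,0,1],
  [0,0,1],
  [0,0,1],
  [0,0,1],
  [0,0,1],
  [0,0,1],
  [0,0,1],
  [0,0,1],
  [0,0,0],
], turn=[0,0,0,0,0,0,0,0,0,0,0,0])

```text
time: 19.55
ee_pos: [0.4572, 0.2479, 0.3655]
eef_rot: [-0.03, 1.0, 0.0, 0.001]
ft_force: [0.5, -0.3, -0.3]
width: 0.0003
grip_force: 0.0
```

Run:
```python
from ball import *
c=camera("side"); np.savez("side7.npz",**c)
balls([[.457,.211,.165],[.457,.213,.053]],c)
q=cloud(c).reshape(-1,3); q=q[np.isfinite(q).all(1)]+[.0012,.0025,-.0006]
yaw=.0615; ex=np.array([np.cos(yaw),np.sin(yaw),0]); ey=np.array([-ex[1],ex[0],0])
a=q@ex;b=q@ey
for z0 in(.06,.1,.15,.2,.235,.25):
    s=(abs(q[:,2]-z0)<.01)&(b<.135)&(b>.07)&(a>.54)&(a<.62)
    if s.sum(): print("lip z",z0,s.sum(),"a",np.median(a[s]).round(4),"bmin",np.percentile(b[s],[2,10,50]).round(4))
s=(abs(q[:,2]-.2)<.05)&(a>.59)&(a<.69)&(b>.1)&(b<.18); print("side face b",np.median(b[s]),s.sum())
s=(b>.0)&(b<.24)&(q[:,2]>.2)&(a>.5)&(a<.8)&~((abs(q[:,2]-.2)<.075)&(b>.1)); print("obst",s.sum(),q[s].min(0) if s.any() else "", q[s].max(0) if s.any() else "")
```

```text
[0.4525 0.21   0.1657] 59
[0.4595 0.212  0.0521] 47
lip z 0.06 47 a 0.5695 bmin [0.1063 0.1077 0.1217]
lip z 0.1 34 a 0.5688 bmin [0.1067 0.1074 0.1136]
lip z 0.15 37 a 0.5682 bmin [0.107  0.1084 0.1172]
lip z 0.2 38 a 0.5689 bmin [0.1069 0.1078 0.1168]
lip z 0.235 40 a 0.5682 bmin [0.1068 0.1081 0.1147]
lip z 0.25 50 a 0.5691 bmin [0.1062 0.1085 0.1171]
side face b 0.1445799663037653 661
obst 349 [0.48719644 0.15413646 0.43678028] [0.52245974 0.24740385 0.72877117]
```

step_arm([
  [1,-0.6,0],
  [1,-0.6,0],
  [1,-0.6,0],
  [1,-0.6,0],
  [1,-0.6,0],
  [0.33,-0.59,0],
  [0,0,0],
  [0,0,-1],
  [0,0,-1],
  [0,0,0],
  [0,0,0],
], turn=[0,0,0,0,0,0,0,0,0,0,0])

```text
time: 20.7
ee_pos: [0.5889, 0.1591, 0.313]
eef_rot: [-0.031, 1.0, -0.0, -0.001]
ft_force: [0.3, -0.5, 1.0]
width: 0.0001
grip_force: 0.0
```

Run:
```python
from bench import *
import cv2,numpy as np
print({k:np.round(v,4) for k,v in read_state().items() if k in('joint_positions','ee_pos','eef_rot')})
c=camera("side");cv2.imwrite("pics/s8.png",cv2.resize(c["image"][80:240,200:360,::-1],None,fx=3.7,fy=3.7,interpolation=cv2.INTER_CUBIC))
```

```text
{'joint_positions': array([-0.5101,  0.2683,  0.2181,  1.3642, -0.0575,  1.5167,  1.3366]), 'ee_pos': array([0.5889, 0.1591, 0.313 ]), 'eef_rot': array([-3.110e-02,  9.995e-01, -2.000e-04, -7.000e-04])}
```

View pics/s8.png

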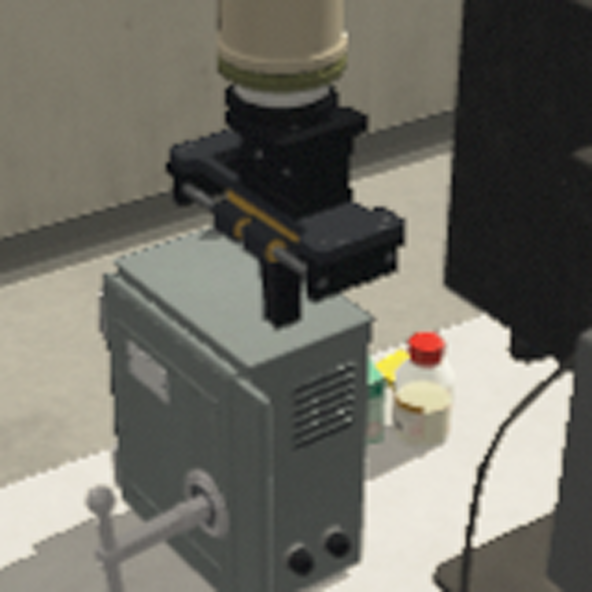

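The key stands upright in the latch (ball at (100,500)), and the closed fingers sit above the gap beside the box. I'll descend behind the lip.

step_arm([
  [0.05,-0.07,0],
  [0,0,-0.6],
  [0,0,-0.6],
  [0,0,-0.6],
  [0,0,-0.5],
  [0,0,0],
], turn=[0,0,0,0,0,0])

```text
time: 21.35
ee_pos: [0.5899, 0.1567, 0.2533]
eef_rot: [-0.031, 1.0, -0.0, -0.002]
ft_force: [-1.0, 0.2, -0.6]
width: 0.0003
grip_force: 0.0
```

step_arm([
  [0,0,-0.6],
  [0,0,-0.6],
  [0,0,-0.4],
  [0,0,0],
  [-0.3,0,0],
  [-0.2,0,0],
  [0,0,0],
  [0,0,0],
], turn=[0,0,0,0,0,0,0,0])

```text
time: 22.15
ee_pos: [0.5783, 0.157, 0.2162]
eef_rot: [-0.031, 1.0, 0.0, 0.0]
ft_force: [0.1, 0.5, -0.7]
width: 0.0002
grip_force: 0.0
```

Run:
```python
import numpy as np
y=.0615; ex=np.array([np.cos(y),np.sin(y)]); ey=np.array([-ex[1],ex[0]])
P=lambda f,s=.218,n=.0065:(.579-s*np.sin(f)+n*np.cos(f))*ex+(.339-s*np.cos(f)-n*np.sin(f))*ey
p=np.array([.5783,.157])
for f in np.arange(4,113,4):
    q=P(np.radians(f)); print(f,q.round(4),((q-p)/.025).round(2)); p=q
```

```text
4 [0.5618 0.1559] [-0.66 -0.04]
8 [0.5465 0.1561] [-0.61  0.01]
12 [0.5314 0.1574] [-0.61  0.05]
16 [0.5163 0.1597] [-0.6   0.09]
20 [0.5015 0.1631] [-0.59  0.13]
24 [0.4869 0.1674] [-0.58  0.18]
28 [0.4727 0.1728] [-0.57  0.22]
32 [0.4588 0.1792] [-0.55  0.26]
36 [0.4455 0.1865] [-0.53  0.29]
40 [0.4327 0.1948] [-0.51  0.33]
44 [0.4205 0.2039] [-0.49  0.36]
48 [0.409  0.2138] [-0.46  0.4 ]
52 [0.3982 0.2246] [-0.43  0.43]
56 [0.3881 0.236 ] [-0.4   0.46]
60 [0.3789 0.2481] [-0.37  0.48]
64 [0.3706 0.2609] [-0.33  0.51]
68 [0.3631 0.2741] [-0.3   0.53]
72 [0.3567 0.2879] [-0.26  0.55]
76 [0.3511 0.3021] [-0.22  0.57]
80 [0.3466 0.3166] [-0.18  0.58]
84 [0.3432 0.3315] [-0.14  0.59]
88 [0.3407 0.3465] [-0.1  0.6]
92 [0.3393 0.3617] [-0.06  0.61]
96 [0.339  0.3769] [-0.01  0.61]
100 [0.3397 0.3921] [0.03 0.61]
104 [0.3415 0.4072] [0.07 0.6 ]
108 [0.3444 0.4221] [0.11 0.6 ]
112 [0.3482 0.4369] [0.16 0.59]
```

step_arm([
  [-0.33,-0.02,0],
  [-0.33,-0.02,0],
  [-0.3,0,0],
  [-0.3,0,0],
  [0,0,0],
], turn=[-0.2,-0.3,-0.3,-0.36,0])

```text
time: 22.65
ee_pos: [0.546, 0.1561, 0.2159]
eef_rot: [0.039, 0.999, 0.0, -0.0]
ft_force: [-0.1, 0.3, 1.0]
width: 0.0009
grip_force: 0.0
```

step_arm([
  [-0.61,0.05,0],
  [-0.6,0.09,0],
  [-0.59,0.13,0],
  [-0.58,0.18,0],
  [-0.57,0.22,0],
  [-0.55,0.26,0],
  [-0.53,0.29,0],
  [0,0,0],
], turn=[-0.58,-0.58,-0.58,-0.58,-0.58,-0.58,-0.58,0])

```text
time: 23.45
ee_pos: [0.445, 0.1873, 0.2158]
eef_rot: [0.278, 0.961, 0.0, -0.0]
ft_force: [0.3, -0.2, 0.9]
width: 0.0004
grip_force: 0.0
```

Run:
```python
from bench import *
import cv2,numpy as np
print({k:np.round(v,3) for k,v in read_state().items() if k in('joint_positions','ee_pos','ft_force')})
c=camera("side");cv2.imwrite("pics/s9.png",cv2.resize(c["image"][100:280,160:340,::-1],None,fx=3.3,fy=3.3,interpolation=cv2.INTER_CUBIC))
```

```text
{'joint_positions': array([-0.658,  0.016,  0.168,  1.843, -0.003,  1.283,  0.518]), 'ee_pos': array([0.445, 0.187, 0.216]), 'ft_force': array([ 0.322, -0.211,  0.858])}
```

View pics/s9.png

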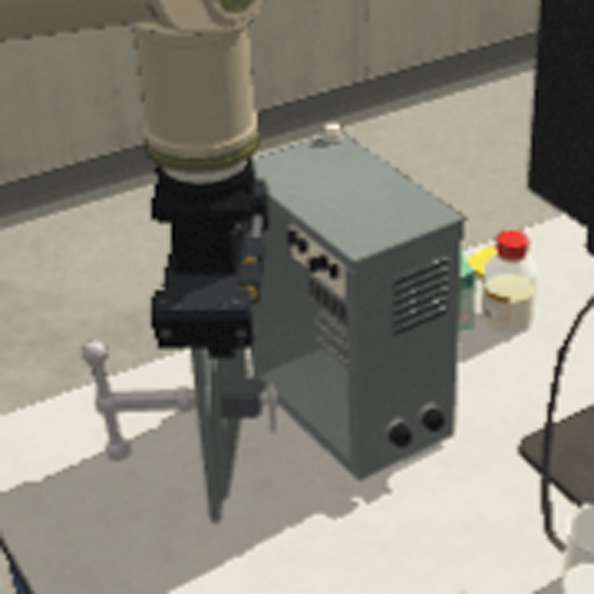

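The panel is opening with the fingers (lip edge at (215,510)), the breakers are visible at (320,270), and the key is still in the turned latch. I'll continue the arc.

step_arm([
  [-0.51,0.33,0],
  [-0.49,0.36,0],
  [-0.46,0.4,0],
  [-0.43,0.43,0],
  [-0.4,0.46,0],
  [-0.37,0.48,0],
  [-0.33,0.51,0],
  [-0.3,0.53,0],
  [-0.26,0.55,0],
  [0,0,0],
], turn=[-0.58,-0.58,-0.58,-0.58,-0.58,-0.58,-0.58,-0.58,-0.58,0])

```text
time: 24.5
ee_pos: [0.3572, 0.2888, 0.2155]
eef_rot: [0.56, 0.829, 0.0, -0.0]
ft_force: [0.8, 0.1, 0.7]
width: 0.0002
grip_force: 0.0
```

step_arm([
  [-0.22,0.57,0],
  [-0.18,0.58,0],
  [-0.14,0.59,0],
  [-0.1,0.6,0],
  [-0.06,0.61,0],
  [-0.01,0.61,0],
  [0.03,0.61,0],
  [0.07,0.6,0],
  [0,0,0],
  [0,0,0],
], turn=[-0.58,-0.58,-0.58,-0.58,-0.58,-0.58,-0.58,-0.4,0,0])

```text
time: 25.5
ee_pos: [0.3429, 0.406, 0.2153]
eef_rot: [0.759, 0.651, -0.0, 0.0]
ft_force: [0.3, -0.1, -0.1]
width: 0.0005
grip_force: 0.0
```

step_arm([
  [0,-0.8,0],
  [0,-0.8,0],
  [0,-0.4,0.6],
  [0,0,1],
  [0,0,1],
  [0,0,1],
  [0,0,1],
  [0,0,1],
  [0,0,0],
  [0,0,0],
], turn=[0,0,0,0,0,0,0,0,0,0])

```text
time: 26.5
ee_pos: [0.3425, 0.3561, 0.3557]
eef_rot: [0.76, 0.65, 0.0, 0.0]
ft_force: [0.0, 0.4, -0.4]
width: 0.0007
grip_force: 0.0
```

Run:
```python
from bench import *
from h import *
c=camera("side");cv2.imwrite("pics/s10.png",cv2.resize(c["image"][60:360,110:380,::-1],None,fx=2,fy=2,interpolation=cv2.INTER_CUBIC))
q=cloud(c).reshape(-1,3); q=q[np.isfinite(q).all(1)]+[.0012,.0025,-.0006]
s=(q[:,2]>.04)&(q[:,2]<.24)&(q[:,0]>.32)&(q[:,0]<.53)&(abs(q[:,1]-.39)<.06)
p=q[s][:,:2]; m=p.mean(0); v=np.linalg.svd(p-m)[2][0]; v*=-np.sign(v[0]); print(s.sum(),m,v)
f=np.arctan2(v[1],v[0])  # direction hinge->lip
print("panel angle deg", -90-np.degrees(f)+3.5 if f<0 else np.degrees(-f)+270+3.5)
print(read_state()["ft_force"],read_state()["ee_pos"])
```

```text
3309 [0.42629188 0.40421156] [-0.97785574  0.20928009]
panel angle deg 105.5801672008279
[-0.5263709   1.12535102  0.42377259] [0.3422659  0.35603165 0.35495795]
```

View pics/s10.png

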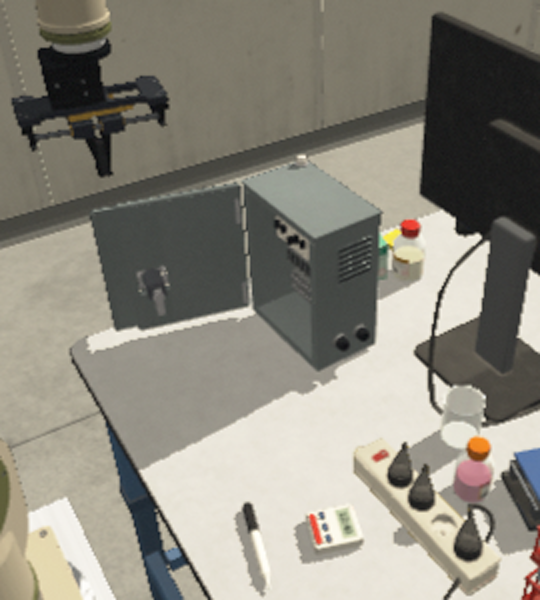

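The panel is open about 105°, the cam is in the unlocked position, and the beaker, bottle and timer look untouched. The panel hides the key, so I'll check numerically from the top camera that it is still in place.

Run:
```python
from bench import *
from h import *
c=camera("top"); P=np.array([.427,.514,.108]); print(proj(c,P))
q=cloud(c).reshape(-1,3); q=q[np.isfinite(q).all(1)]
s=(np.linalg.norm(q[:,:2]-P[:2],axis=1)<.05)&(q[:,2]>.03)&(q[:,2]<.22)
print(s.sum()); 
if s.any(): print(q[s].min(0),q[s].max(0),q[s].mean(0)); t=q[s]; print("upper ball",t[t[:,2]>.155].mean(0),(t[:,2]>.155).sum())
s=(np.linalg.norm(q[:,:2]-P[:2],axis=1)<.05); print("all z there",np.percentile(q[s,2],[0,50,100]),s.sum())
```

```text
[121.34588997 247.35368453]
196
[0.40936837 0.50404761 0.04580189] [0.4318291 0.5319367 0.1796259] [0.41739083 0.51688716 0.11583492]
upper ball [0.41576124 0.51980445 0.17060584] 39
all z there [-0.77012925  0.11389137  0.1796259 ] 228
```

The key's upright bar is right where expected, with its upper ball at z ≈ 0.17. The key is still seated and turned, so I'm handing in.

```bash
python3 -c "
from bench import *
print(close_job())"
```

```text
the job is handed in; nothing more can be done
None
```

The job is handed in: the key is fully home and turned in the latch, the panel is open about 105°, and the beaker, bottle and timer look untouched; the wrist force peaked at about 60 N, and I viewed 12 pictures, two over the limit of 10.

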